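Check the strainer well is clear, then seat a new filter cartridge

ROBOT

A 6-joint arm with a two-finger parallel gripper is mounted at the origin on the work surface. World frame = base frame: x ahead of the robot, y to its left, z up, the work surface at z = 0. Lengths are in m, angles in rad, forces in N, time in s.
With the tool pointing down it reaches from about 0.375 to 0.975 m from the base axis. Payload 3.8 kg.
Tool frame: the origin (TCP) lies at the very end of the fingers, on their centre line; the grasp point (between the pads) lies 19 mm behind it; z points along the fingers, y is the line along which they close (so a half turn about z gives the same grasp; the last joint's range is limited). The gripper opens to 85 mm and grips with 20 to 120 N. Pads are 22 mm wide; open, the fingers measure 114 mm over their backs; the gripper's body (76 mm by 85 mm) begins 54 mm behind the grasp point. The pads swing forward as they close: fully open they stand 13 mm farther back than shut.
Start: joints at [1.19, 0.264, 1.604, -0, 1.274, -0.037], TCP at [0.228, 0.635, 0.231] pointing down, gripper open.
Joint ranges: [-2.63, 2.63], [-0.94, 2.18], [0.31, 2.57], [-1.31, 4.45], [0, 2.66], [-2.55, 2.55]. Speed limits (rad/s): [2.57, 2.57, 3.14, 3.14, 3.14, 3.14].

INTERFACE

Orientations are given as a rotation vector (axis times angle).
In Python, from workcell import monitor, viewer, job gives the robot as it stands. The module is installed in compiled form; this text tells all that it offers.
- The arm moves only by the tool step_arm, never from a script. Its argument "series" is one flat list of numbers, 4 for each row, row after row: the shift along the tool's x, y, z in m, then the turn about the tool's z in rad. A call has 1 to 8 rows; each row is the pose to reach, as a shift and turn from the pose commanded when the call began, along the tool's axes at that moment; what a row does not reach only later rows make up. A row lasts 1/8 s, in which the tool goes at most 62.5 mm and 10.7 degrees, less where a joint would pass 70% of its speed; a pose out of reach is approached as far as the arm can. A call with a gripper value outside its range is refused whole. "gripper" is the opening, from 0 (shut) to 1 (fully open), set as the call begins (left out, the last holds). The fingers move at their own pace and stop on an object; "newtons" is the grip in N (left out, the last holds). Time passes only in rows, so rows that repeat a pose let the fingers close. It gives the time, the measured TCP pose, the force, the opening and the grip force at its end, in the units of the state.
- monitor.read_state(): the state, without advancing time (a new reading comes with each control period).
- viewer.read_camera(name): name is "scene" or "top" or "wrist"; returns a dict with "image" (400x640x3 uint8, red, green, blue), "intrinsics" (3x3 intrinsics, pixels), "T" (4x4, takes a point from camera to world coordinates); the wrist camera has in their place "hand_eye" (4x4, takes a point from camera to tool coordinates, whose origin is the TCP and whose axes are the flange's). Camera axes: x right, y up, looking along -z (the intrinsics and any distortion apply to the point x, -y, -z); pixel columns grow to the right and rows downward; lengths in m; the calibration is good to about 2 mm. A picture is of the moment at which its call begins: read the wrist's pose just before it. There is no depth.
- job.finish_job(): hands the job in; it is judged then, once.
Trained networks look in a picture, given as the dict that the camera call returned (one of the last four; its "shot" number tells which), for a name from the list of things; names that differ only in an ending like _2 or _b are one class to them, and where a whole thing is asked for, a point or a joint stands for the part that bears it (a point fixed in the world has none). Each returns a list of dicts, best first, with "score" (0 to 1); they miss things now and then, are a little off and sometimes report something else, mostly with a low value. They report only what shows in the picture. A call takes as long as a camera call. They do not tell look-alikes from the thing itself.
- viewer.boxes_of(picture, label): "extent" ([centre column, centre row, width, height] in pixels, round what is visible of it).
- viewer.spot_point(picture, label): "point" ([column, row] in pixels: a listed point, or the origin of a listed thing).
The state is a dict: "time": time; "q": joint angles; "joint_vel": joint speeds; "joint_torque": joint torques, N m; "tool_pos": TCP position; "tcp_rot": TCP orientation; "wrist_force": force on the tool from outside, world axes, zero at the start; "torque": the same for the moment, N m; "width": opening from 0.0 (shut) to 1.0 (fully open); "grip_force": force on a finger pad.
Only numpy, scipy, OpenCV 4.12 (cv2) and the standard library are available. Lean on these libraries where they do the work, as an engineer would, in place of code of your own. Each camera call takes 0.05 s, during which the arm holds its last target. There are 200 camera calls.

TASK

The pump's twin strainer housing has one well that is clear and one with the end of an old filter element still stuck in its bottom. Reach into the clear well with closed fingertips until they touch its floor, to be sure nothing is left in it, and then stand the new blue-and-white cartridge in that well, upright and fully home, and let go. Leave the dirty brown used cartridge where it stands.

Things in the scene. Friction and masses are not known exactly. Their poses are not given: they have to be found in the camera images.
- housing: Fixed aluminium block, 110 (x) by 210 (y) by 50 mm high, brass stub at each y end. Origin: centre of underside, z up. Two round wells open at its top, centred at x 0, y +55 and -55 mm, 66 mm wide, 24 mm deep (floor 26 mm above origin, maybe a flat black seal ring on it). In one, varying, a rust-brown disc 58 mm wide, 12 mm thick is stuck on the floor: bottom felt at 38 mm, not 26.
- new_cartridge_center (a point): Middle of the new cartridge: an upright cylinder 50 mm in diameter, 80 mm tall, blue end caps, white pleats, about 0.2 kg, loose on the table, z up. Fully home in the clear well this point is 66 mm above the housing's origin (16 mm above its top). Grip it 10 to 15 mm above this point: its top then clears the palm, and the fingers clear the block.
- used_cartridge_center (a point): Middle of the used cartridge, 40 mm above its foot: same shape and size as the new one, but with black end caps and dirty brown pleats. Loose, standing on the table near the new one; either of the two may be the nearer to the robot.
Mind the look-alikes: they are no part of the job. Leave any purple look-alike of the part that bears new_cartridge_center alone.

How it is judged:
By the outcome, as a careful person would: the job done as asked, in the order asked, and still so for the second after the job is handed in, with the robot touching nothing.
It also fails if it takes over 58 s, if anything falls off the work surface, if the arm or the gripper's body presses on something with over 40 N, if the wrist force passes 120 N, or if a joint passes its speed limit or range.

## Working session

There is one attempt and no reset: what is moved stays moved. The work goes in short steps, Python scripts to look and compute and a tool call to move; the robot and the scene stay as the last step left them, time stands still between calls to the robot, and variables do not carry over. Pictures are saved under pics/ and viewed, at most 10 in all, crops included, and the job is handed in when it is done.

Besides the shell and the picture viewer there is one more tool, called by a JSON object that holds its "fn" and its "kwargs", one argument or row to a line. step_arm: Moves the arm, as the interface text tells. Its arguments: {"type":"object","properties":{"series":{"type":"array"},"gripper":{"type":"number"},"newtons":{"type":"number"}},"required":["series"]}

```bash
mkdir -p pics
cat > h.py <<'E'
import numpy as np, cv2
from scipy.spatial.transform import Rotation as R
from workcell import monitor, viewer, job
def save(p,n,crop=None,s=1):
    im=p["image"][...,::-1]
    if crop: a,b,c,d=crop; im=im[b:d,a:c]
    cv2.imwrite("pics/"+n,cv2.resize(im,None,fx=s,fy=s,interpolation=cv2.INTER_CUBIC))
def T(p,st=None):
    if "T" in p: return np.array(p["T"])
    M=np.eye(4); M[:3,:3]=R.from_rotvec(st["tcp_rot"]).as_matrix(); M[:3,3]=st["tool_pos"]
    return M@np.array(p["hand_eye"])
def onz(p,uv,z,st=None):
    M=T(p,st); d=np.linalg.inv(p["intrinsics"])@[uv[0],uv[1],1]
    d=M[:3,:3]@[d[0],-d[1],-d[2]]; o=M[:3,3]
    return (o+d*(z-o[2])/d[2]).round(4)
def proj(p,X,st=None):
    c=np.linalg.inv(T(p,st))@np.r_[X,1]; v=np.array(p["intrinsics"])@[c[0],-c[1],-c[2]]
    return (v[:2]/v[2]).round(1)
E
python3 - <<'E'
from h import *
s=monitor.read_state(); print(s["tool_pos"],s["tcp_rot"],s["time"],s["width"])
for n in ("top","scene"):
    p=viewer.read_camera(n); save(p,n+"0.png"); print(n,[k for k in p],T(p).round(3).tolist(),p["intrinsics"])
    for l,z in (("housing",0),("new_cartridge_center",.04),("used_cartridge_center",.04)):
        for r in viewer.spot_point(p,l)[:4]: print(l,np.round(r["score"],2),np.round(r["point"],1),onz(p,r["point"],z))
E
```

```text
[0.22723332 0.63480315 0.2299488 ] [-0.53732686 -3.0948069   0.00346117] 0.0 1.0023764862969902
top ['image', 'intrinsics', 'T', 'shot'] [[-0.028, 0.995, -0.093, 0.503], [-0.999, -0.025, 0.035, 0.066], [0.033, 0.094, 0.995, 0.74], [0.0, 0.0, 0.0, 1.0]] [[391.16711555   0.         319.70308767]
 [  0.         391.16711555 197.05001815]
 [  0.           0.           1.        ]]
housing 0.91 [384.1 192. ] [ 0.5784 -0.0838  0.    ]
new_cartridge_center 0.77 [214.1 111. ] [0.73   0.2288 0.04  ]
new_cartridge_center 0.76 [282.4 198.8] [0.5666 0.108  0.04  ]
new_cartridge_center 0.75 [384.3 191.6] [ 0.575  -0.0761  0.04  ]
new_cartridge_center 0.57 [237.1 157.3] [0.6437 0.188  0.04  ]
used_cartridge_center 0.76 [189.6 252.7] [0.4757 0.2722 0.04  ]
scene ['image', 'intrinsics', 'T', 'shot'] [[-0.018, -0.856, 0.517, 1.078], [1.0, -0.021, -0.0, 0.052], [0.011, 0.517, 0.856, 0.876], [0.0, 0.0, 0.0, 1.0]] [[472.63123421   0.         317.36029955]
 [  0.         472.63123421 202.24740171]
 [  0.           0.           1.        ]]
housing 0.81 [253.3 210.2] [ 0.5714 -0.0842  0.    ]
new_cartridge_center 0.78 [387.1 233.1] [0.6408 0.1927 0.04  ]
new_cartridge_center 0.77 [406.4 270.8] [0.7208 0.2248 0.04  ]
new_cartridge_center 0.69 [344.8 201.7] [0.5697 0.1093 0.04  ]
used_cartridge_center 0.6 [417.3 167.6] [0.4793 0.2677 0.04  ]
```

View pics/top0.png

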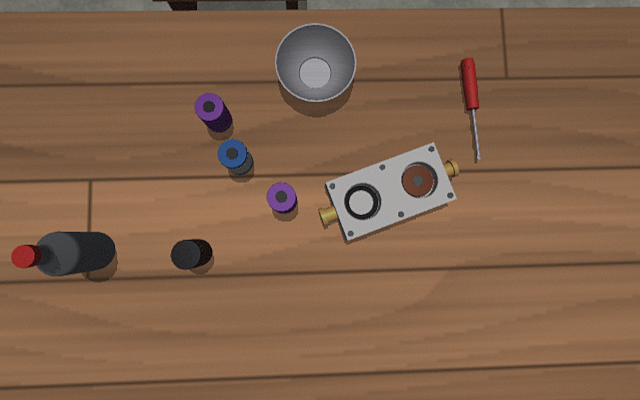

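View pics/scene0.png

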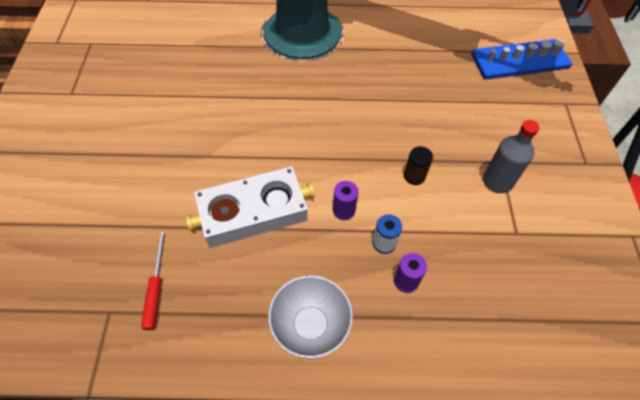

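The top view shows the clear well, with its black ring, at about (363,202) and the rust disc at (419,180). The new blue cartridge is at (233,155), with purple look-alikes on both sides and the used black one at (190,253). The scene view agrees. I'll probe first.

```bash
cat >> h.py <<'E'
def go(xyz,closing_deg=None):
    s=monitor.read_state(); M=R.from_rotvec(s["tcp_rot"]).as_matrix()
    d=M.T@(np.array(xyz)-s["tool_pos"]); y=M[:,1]; cur=np.degrees(np.arctan2(y[1],y[0]))
    t=None
    if closing_deg is not None: t=np.radians(-((closing_deg-cur+90)%180-90))
    print("tcp",np.round(s["tool_pos"],4),"shift",d.round(4),"turn",t,"closing",cur.round(1),"q6",np.round(s["q"][5],2),"rot",np.round(s["tcp_rot"],3))
E
python3 - <<'E'
from h import *
p=viewer.read_camera("top"); q=viewer.read_camera("scene")
c=onz(p,(363,202),.05); r=onz(p,(419,180),.045); print("well",c,"rust",r, onz(q,(277,195),.05),onz(q,(225,209),.045))
for k in(p,q):
  for l in("new_cartridge_center",):
    for b in viewer.boxes_of(k,l)[:4]: print(np.round(b["extent"],1),b["score"])
print("newtop",onz(p,(233,153),.08), onz(q,(389,225),.08))
go([c[0],c[1],.2]);
E
```

```text
well [ 0.5564 -0.0352  0.05  ] rust [ 0.594  -0.1391  0.045 ] [ 0.563  -0.0309  0.05  ] [ 0.596  -0.1349  0.045 ]
[214.8 112.4  36.6  39.6] 0.93
[282.8 199.8  33.1  29.5] 0.72
[235.7 159.   35.6  32.4] 0.65
[387.6 233.8  28.9  41.6] 0.84
[348.4 199.2  28.4  37.3] 0.72
[409.9 273.2  34.2  39.4] 0.69
newtop [0.6432 0.1878 0.08  ] [0.6442 0.1907 0.08  ]
tcp [0.2275 0.6355 0.2313] shift [-0.5357 -0.5206  0.0313] turn None closing 70.3 q6 -0.04 rot [0.537 3.095 0.   ]
```

{"fn": "step_arm", "kwargs": {
  "series": [-0.045, -0.043, 0, 0, -0.09, -0.087, 0, 0, -0.135, -0.131, 0, 0, -0.178, -0.173, 0, 0, -0.223, -0.217, 0, 0, -0.268, -0.26, 0, 0, -0.312, -0.303, 0, 0, -0.357, -0.347, 0, 0],
  "gripper": 0
}}

```text
time: 1.6
tool_pos: [0.4472, 0.1871, 0.2318]
tcp_rot: [0.537, 3.094, 0.001]
wrist_force: [0.4, 1.1, -0.1]
width: -0.0
grip_force: 0.0
```

{"fn": "step_arm", "kwargs": {
  "series": [-0.045, -0.043, 0.008, 0, -0.09, -0.087, 0.016, 0, -0.135, -0.131, 0.022, 0, -0.178, -0.173, 0.03, 0, -0.178, -0.173, 0.03, 0, -0.178, -0.173, 0.03, 0]
}}

```text
time: 2.35
tool_pos: [0.5554, -0.0339, 0.2011]
tcp_rot: [-0.539, -3.094, -0.001]
wrist_force: [-0.3, 0.6, -0.5]
width: 0.001
grip_force: 0.0
```

Run:
```python
from h import *
s=monitor.read_state();p=viewer.read_camera("wrist"); save(p,"w1.png"); print(s["time"],s["wrist_force"],s["width"])
for X in ([.558,-.033,.05],[.595,-.137,.05],[.643,.189,.08]): print(proj(p,X,s))
for l,z in (("housing",0),("new_cartridge_center",.04)):
    for r in viewer.spot_point(p,l)[:4]: print(l,np.round(r["score"],2),np.round(r["point"],1),onz(p,r["point"],z,s))
go([.558,-.033,.2])
```

```text
2.35 [-0.26889332  0.64874939 -0.46028436] 0.0013315600954742423
[328.3 193.1]
[248.7 256.5]
[586.7 205.8]
housing 0.81 [293.4 213.4] [ 0.5785 -0.0846  0.    ]
new_cartridge_center 0.97 [600.5 253. ] [0.7261 0.2272 0.04  ]
new_cartridge_center 0.72 [464.4 156.6] [0.571 0.109 0.04 ]
new_cartridge_center 0.61 [557.6 197.4] [0.646  0.1917 0.04  ]
tcp [ 0.5554 -0.0326  0.2016] shift [-0.0026  0.0005  0.0016] turn None closing 70.4 q6 -1.33 rot [0.535 3.096 0.   ]
```

View pics/w1.png

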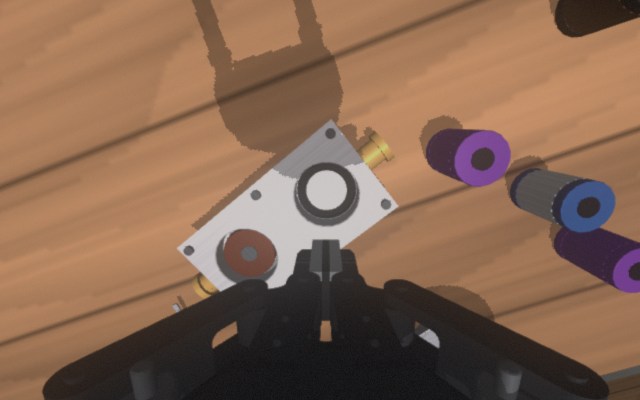

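The wrist view shows the clear well's rim centred at about (327,193), where my estimate projects, and the new cartridge's blue top at (587,206), also as predicted. I'll descend now.

{"fn": "step_arm", "kwargs": {
  "series": [-0.0025, 0.001, 0.035, 0, -0.0025, 0.001, 0.08, 0, -0.0025, 0.001, 0.12, 0, -0.0025, 0.001, 0.145, 0, -0.0025, 0.001, 0.158, 0, -0.0025, 0.001, 0.164, 0, -0.0025, 0.001, 0.166, 0, -0.0025, 0.001, 0.166, 0]
}}

```text
time: 3.5
tool_pos: [0.5593, -0.0339, 0.0363]
tcp_rot: [0.537, 3.093, 0.0]
wrist_force: [0.5, 0.5, -0.1]
width: 0.003
grip_force: 0.0
```

{"fn": "step_arm", "kwargs": {
  "series": [0, 0, 0.002, 0, 0, 0, 0.004, 0, 0, 0, 0.006, 0, 0, 0, 0.008, 0, 0, 0, 0.009, 0, 0, 0, 0.009, 0]
}}

```text
time: 4.25
tool_pos: [0.5584, -0.0339, 0.0262]
tcp_rot: [-0.537, -3.095, 0.0]
wrist_force: [-1.6, -0.2, -0.4]
width: -0.003
grip_force: 0.0
```

{"fn": "step_arm", "kwargs": {
  "series": [0, 0, 0.001, 0, 0, 0, 0.0015, 0, 0, 0, 0.0015, 0, 0, 0, 0.0015, 0]
}}

```text
time: 4.75
tool_pos: [0.5586, -0.0339, 0.0261]
tcp_rot: [0.537, 3.095, -0.0]
wrist_force: [-3.6, 0.8, 9.1]
width: 0.001
grip_force: 4.4
```

There is 9 N of contact at z = 0.026, which is the clean floor height, so the well is clear. Now up and over to the new cartridge.

{"fn": "step_arm", "kwargs": {
  "series": [0, 0, -0.03, 0, 0, 0, -0.08, 0, 0, 0, -0.13, 0, 0, 0, -0.15, 0]
}}

```text
time: 5.25
tool_pos: [0.5607, -0.0341, 0.1789]
tcp_rot: [0.536, 3.089, 0.001]
wrist_force: [-0.8, -0.4, -0.5]
width: -0.0
grip_force: 0.0
```

Run:
```python
from h import *
go([.644,.190,.17],126); print(monitor.read_state()["q"])
```

```text
tcp [ 0.5607 -0.0341  0.1789] shift [-0.0029  0.2391  0.0093] turn -0.9720279543630003 closing 70.3 q6 -1.33 rot [5.360e-01 3.089e+00 1.000e-03]
[-1.05090208e-01  8.58732666e-02  1.91101790e+00 -2.06975911e-06
  1.13828629e+00 -1.33217153e+00]
```

{"fn": "step_arm", "kwargs": {
  "series": [0, 0.03, 0, -0.12, 0, 0.065, 0, -0.25, 0, 0.1, 0, -0.38, 0, 0.135, 0, -0.51, 0, 0.17, 0, -0.64, 0, 0.2, 0, -0.77, 0, 0.225, 0, -0.9, 0, 0.235, 0, -0.97],
  "gripper": 1
}}

```text
time: 6.25
tool_pos: [0.6379, 0.1889, 0.1745]
tcp_rot: [-0.974, 2.987, 0.0]
wrist_force: [0.5, -0.3, -0.8]
width: 1.001
grip_force: 0.0
```

{"fn": "step_arm", "kwargs": {
  "series": [0, 0, 0, 0, 0, 0, 0, 0]
}}

```text
time: 6.5
tool_pos: [0.6374, 0.1869, 0.1745]
tcp_rot: [0.966, -2.989, 0.0]
wrist_force: [0.2, -0.6, -0.2]
width: 0.998
grip_force: 0.0
```

Run:
```python
from h import *
s=monitor.read_state();p=viewer.read_camera("wrist"); save(p,"w2.png"); print(s["time"],s["width"])
for X in ([.644,.190,.08],[.644,.190,.0]): print(proj(p,X,s))
h=cv2.cvtColor(p["image"],cv2.COLOR_RGB2HSV); m=cv2.inRange(h,(100,100,60),(118,255,255))
n,l,st,c=cv2.connectedComponentsWithStats(m)
for i in range(1,n):
    if st[i,4]>80: print(st[i],c[i].round(1))
for X in ([.644,.190],): go([*X,.033],126)
```

```text
6.5 0.9981274822531818
[324.9 215.7]
[325.  193.9]
[ 295  188   58   55 2005] [323.4 214.6]
tcp [0.6374 0.1867 0.1746] shift [-0.0073 -0.0012  0.1416] turn -0.0034531395365483652 closing 125.8 q6 -1.95 rot [ 0.966 -2.989  0.   ]
```

View pics/w2.png

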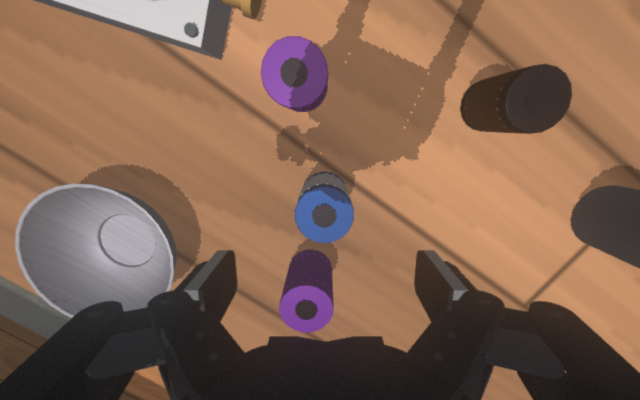

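The blue cap shows at (324,215), on the prediction and between the open fingers. The purple one behind it at (306,305) is clear of the finger path. I'll descend and grip.

{"fn": "step_arm", "kwargs": {
  "series": [-0.007, -0.001, 0.02, 0, -0.007, -0.001, 0.05, 0, -0.007, -0.001, 0.085, 0, -0.007, -0.001, 0.115, 0, -0.007, -0.001, 0.132, 0, -0.007, -0.001, 0.14, 0, -0.007, -0.001, 0.141, 0, -0.007, -0.001, 0.141, 0]
}}

```text
time: 7.55
tool_pos: [0.645, 0.1909, 0.0351]
tcp_rot: [-0.967, 2.987, -0.0]
wrist_force: [-0.7, -1.0, -0.0]
width: 1.003
grip_force: 0.0
```

{"fn": "step_arm", "kwargs": {
  "series": [0, 0, 0, 0, 0, 0, 0, 0, 0, 0, 0, 0, 0, 0, 0, 0, 0, 0, 0, 0, 0, 0, 0, 0],
  "gripper": 0,
  "newtons": 40
}}

```text
time: 8.3
tool_pos: [0.6445, 0.1908, 0.0348]
tcp_rot: [-0.967, 2.988, 0.0]
wrist_force: [-1.2, -1.1, 4.6]
width: 0.567
grip_force: 40.6
```

{"fn": "step_arm", "kwargs": {
  "series": [0, 0, -0.01, 0, 0, 0, -0.04, 0, 0, 0, -0.08, 0, 0, 0, -0.11, 0, 0, 0, -0.12, 0, 0, 0, -0.12, 0]
}}

```text
time: 9.05
tool_pos: [0.6438, 0.1906, 0.1537]
tcp_rot: [-0.968, 2.989, -0.0]
wrist_force: [-0.3, -0.2, -2.9]
width: 0.567
grip_force: 41.9
```

Run:
```python
from h import *
s=monitor.read_state();p=viewer.read_camera("wrist"); save(p,"w3.png"); print(s["time"],s["width"],s["grip_force"])
go([.5585,-.034,.153],70)
for k in range(1):
  for r in viewer.spot_point(p,"housing")[:2]: print(r,onz(p,r["point"],0,s))
```

```text
9.05 0.5666665231607321 41.91795766353607
tcp [0.643  0.1904 0.1524] shift [ 0.2    -0.1323 -0.0003] turn 0.9752529945357943 closing 125.9 q6 -1.95 rot [ 0.967 -2.987 -0.   ]
```

View pics/w3.png

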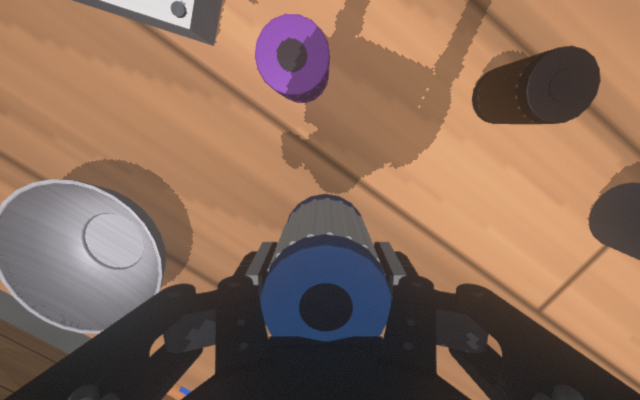

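The view shows the new cartridge held upright, with its blue cap at (325,290), and the neighbours undisturbed. Carrying it to the well.

{"fn": "step_arm", "kwargs": {
  "series": [0.025, -0.016, 0, 0.12, 0.055, -0.036, 0, 0.24, 0.085, -0.056, 0, 0.36, 0.115, -0.076, 0, 0.48, 0.145, -0.096, 0, 0.6, 0.17, -0.113, 0, 0.72, 0.19, -0.126, 0, 0.85, 0.2, -0.132, 0, 0.97]
}}

```text
time: 10.15
tool_pos: [0.5572, -0.0347, 0.1515]
tcp_rot: [-0.545, -3.09, 0.001]
wrist_force: [0.2, 1.4, -2.8]
width: 0.569
grip_force: 42.0
```

{"fn": "step_arm", "kwargs": {
  "series": [0, 0, 0, 0, 0, 0, 0, 0, 0, 0, 0, 0]
}}

```text
time: 10.52
tool_pos: [0.5592, -0.0329, 0.1533]
tcp_rot: [-0.534, -3.095, -0.0]
wrist_force: [-0.3, 0.7, -2.1]
width: 0.565
grip_force: 42.0
```

Run:
```python
from h import *
s=monitor.read_state();p=viewer.read_camera("scene"); save(p,"s2.png",(170,100,430,280),3); print(s["time"],s["width"],s["tool_pos"])
go([.5585,-.034,.061])
```

```text
10.525 0.5654513346944908 [ 0.55922883 -0.03290444  0.15334923]
tcp [ 0.5593 -0.0329  0.1535] shift [ 0.0004 -0.0013  0.0925] turn None closing 70.4 q6 -1.33 rot [-0.535 -3.095 -0.   ]
```

View pics/s2.png

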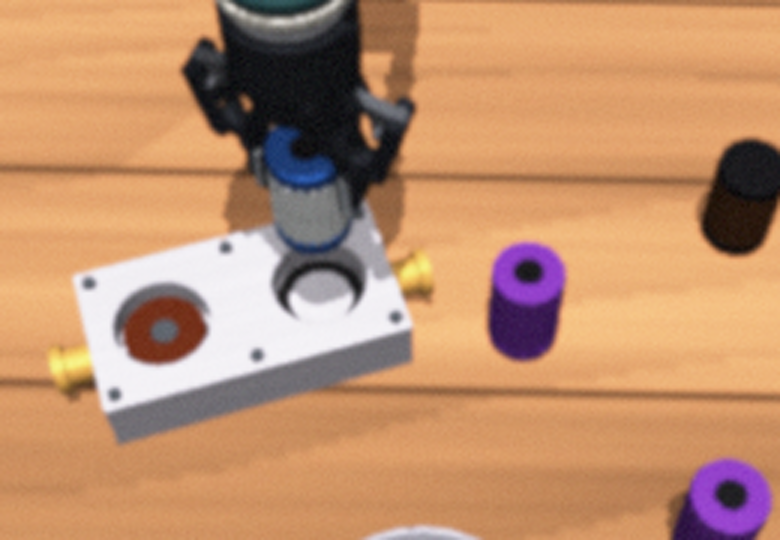

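The cartridge hangs upright above the clear well, with its foot at about (312,240) in the crop and the well at (320,280). Lowering.

{"fn": "step_arm", "kwargs": {
  "series": [0, -0.001, 0.02, 0, 0, -0.001, 0.045, 0, 0, -0.001, 0.06, 0, 0, -0.001, 0.07, 0, 0, -0.001, 0.078, 0, 0, -0.001, 0.084, 0, 0, -0.001, 0.088, 0, 0, -0.001, 0.088, 0]
}}

```text
time: 11.58
tool_pos: [0.5588, -0.0345, 0.0657]
tcp_rot: [-0.537, -3.095, 0.0]
wrist_force: [0.4, -0.5, -3.8]
width: 0.568
grip_force: 42.0
```

{"fn": "step_arm", "kwargs": {
  "series": [0, 0, 0.0015, 0, 0, 0, 0.003, 0, 0, 0, 0.0045, 0, 0, 0, 0.0045, 0]
}}

```text
time: 12.08
tool_pos: [0.5587, -0.0345, 0.0611]
tcp_rot: [-0.537, -3.095, 0.0]
wrist_force: [-0.8, -0.0, -2.0]
width: 0.565
grip_force: 42.0
```

{"fn": "step_arm", "kwargs": {
  "series": [0, 0, 0.0007, 0, 0, 0, 0.0014, 0, 0, 0, 0.0014, 0]
}}

```text
time: 12.45
tool_pos: [0.5594, -0.0347, 0.0609]
tcp_rot: [0.537, 3.094, -0.0]
wrist_force: [-2.6, -0.3, 5.2]
width: 0.567
grip_force: 41.9
```

It's seated: contact at z = 0.061, the expected home height. Releasing and retreating.

{"fn": "step_arm", "kwargs": {
  "series": [0, 0, -0.001, 0, 0, 0, -0.001, 0, 0, 0, -0.001, 0, 0, 0, -0.001, 0, 0, 0, -0.001, 0, 0, 0, -0.001, 0],
  "gripper": 1
}}

```text
time: 13.2
tool_pos: [0.5588, -0.0345, 0.0608]
tcp_rot: [-0.537, -3.095, 0.0]
wrist_force: [0.3, 0.9, 0.0]
width: 1.002
grip_force: 0.0
```

{"fn": "step_arm", "kwargs": {
  "series": [0, 0, -0.01, 0, 0, 0, -0.035, 0, 0, 0, -0.07, 0, 0, 0, -0.11, 0, 0, 0, -0.14, 0, 0, 0, -0.14, 0, 0, 0, -0.14, 0]
}}

```text
time: 14.08
tool_pos: [0.5584, -0.0344, 0.2005]
tcp_rot: [-0.537, -3.095, 0.0]
wrist_force: [-0.2, -0.1, -0.4]
width: 0.999
grip_force: 0.0
```

Run:
```python
from h import *
s=monitor.read_state();p=viewer.read_camera("scene"); save(p,"s3.png",(170,100,430,280),3)
w=viewer.read_camera("wrist"); save(w,"w4.png"); print(s["time"],proj(p,[.5585,-.034,.106]),proj(w,[.5585,-.034,.106],s))
```

```text
14.075 [273.8 177.9] [327.5 205.9]
```

View pics/s3.png

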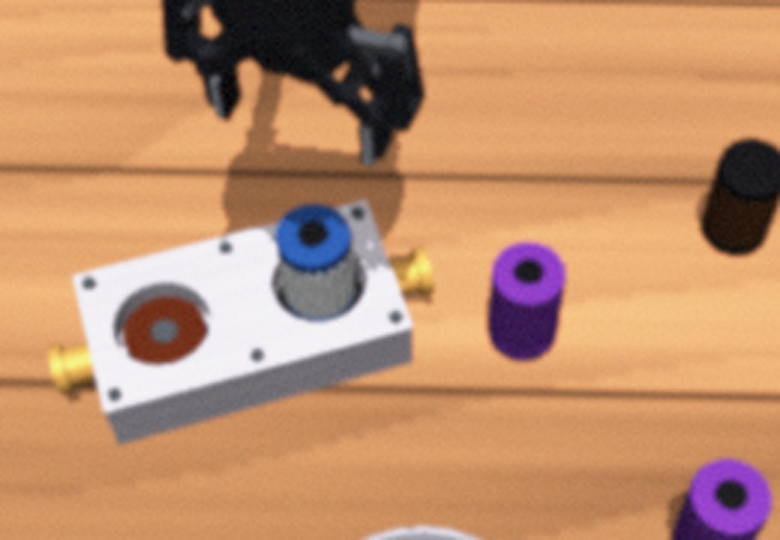

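View pics/w4.png

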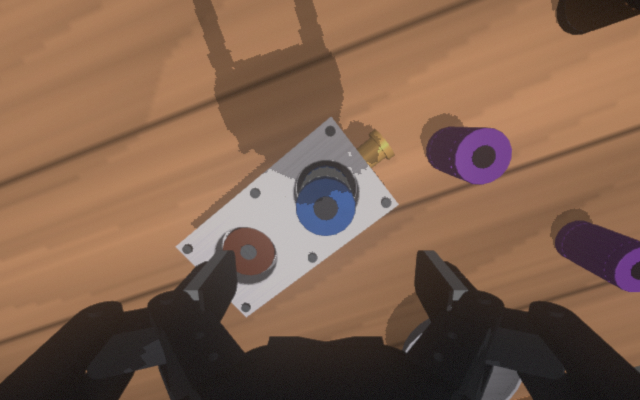

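Both views show the cartridge upright in the clear well. Its blue cap is at (314,236) in the crop and (326,206) in the wrist view, where I expect it at the fully-home height. The gripper is clear and the other parts are untouched.

```bash
python3 -c "
from workcell import job; print(job.finish_job())"
```

```text
the job is handed in; nothing more can be done
None
```

I touched the clear well's floor with closed fingertips (contact at 26 mm, so nothing was left in it), stood the new cartridge in it upright and fully home, let go, left the used cartridge where it stood, and handed the job in at about 14 s.

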